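# Open the ratchet jaw of the whetstone holder

### The arm

A 6-joint arm with a two-finger parallel gripper is mounted at the origin on the work surface. World frame = base frame: x ahead of the robot, y to its left, z up, the work surface at z = 0. Lengths are in m, angles in rad, forces in N, time in s.
With the tool pointing down it reaches from about 0.375 to 0.925 m from the base axis. Payload 5.7 kg.
Tool frame: the origin (TCP) lies at the very end of the fingers, on their centre line; the grasp point (between the pads) lies 19 mm behind it; z points along the fingers, x is the direction in which the jaws open and shut, and the axes are right-handed (so a half turn about z gives the same grasp; the last joint's range is limited). The gripper opens to 88 mm and grips with 3 to 60 N. Pads are 20 mm wide; open, the fingers measure 115 mm over their backs; the gripper's body (75 mm by 178 mm) begins 61 mm behind the grasp point.
Start: joints at [-1.367, 0.359, 1.51, -0, 1.272, -0.115], TCP at [0.188, -0.57, 0.202] pointing down, gripper open.
Joint ranges: [-2.97, 2.97], [-1.01, 2.36], [0.21, 2.38], [-0.96, 4.11], [0.2, 2.71], [-2.98, 2.98]. Speed limits (rad/s): [2.39, 2.39, 3.14, 3.14, 3.14, 3.14].

### API

Orientations are given as [roll, pitch, yaw] about the fixed x, y, z axes, in that order (R = Rz(yaw) Ry(pitch) Rx(roll)).
In Python, from cell import env gives the robot as it stands.
- The arm moves only by the tool send_rows, never from a script. Its argument "commands" is a list that holds one entry, the list of rows, each a list of 7 numbers: the shift along the world's x, y, z in m, then the turn, a rotation vector about the world's x, y, z in degrees, then the opening, from 0 (shut) to 1 (fully open). A call has exactly 8 rows; each row shifts and turns the pose as measured when the row begins; what a row does not reach is not made up. A row lasts 1/8 s, in which the tool goes at most 62.5 mm and 10.7 degrees, less where a joint would pass 70% of its speed; a pose out of reach is approached as far as the arm can. A call is refused whole if a number of a shift passes 0.0625 or a number of a turn 10.7, either way. A call with a gripper value outside its range is refused whole. The fingers move at their own pace and stop on an object; "grip_force" is the grip in N (left out, the last holds). Time passes only in rows, so rows that do not move let the fingers close, or fill a call up. It gives the time, the measured TCP pose, the force and the opening at its end, in the units of the state.
- env.get_obs(): the state, without advancing time (a new reading comes with each control period).
- env.get_image(name): name is "scene" or "top"; returns a dict with "image" (384x512x3 uint8, blue, green, red), "fx", "fy", "cx", "cy" (pixels), "extrinsics" (4x4, takes a point from world to camera coordinates). Camera axes: x right, y up, looking along -z (the intrinsics and any distortion apply to the point x, -y, -z); pixel columns grow to the right and rows downward; lengths in m; the calibration is good to about 2 mm. A picture is of the moment at which its call begins. There is no depth.
- env.hand_in(): hands the job in, once; it reports no verdict.
The state is a dict: "time_s": time; "joint_positions": joint angles; "qvel": joint speeds; "joint_efforts": joint torques, N m; "position": TCP position; "tool_rot": TCP orientation; "wrist_force": force on the tool from outside, world axes, zero at the start; "ft_torque": the same for the moment, N m; "width": opening from 0.0 (shut) to 1.0 (fully open).
Only numpy, scipy, OpenCV 4.12 (cv2) and the standard library are available. Lean on these libraries where they do the work, as an engineer would, in place of code of your own. Each camera call takes 0.05 s, during which the arm holds its last target. There are 200 camera calls.

### The job

Free the whetstone in its holder: with a fingertip press down the release pad on the sliding jaw, and keeping it pressed push the jaw back along its bar, away from the stone, until it is fully home against the end stop; then let go and come clear. Grip and lift nothing, leave the stone lying on the rails where it is, and do not disturb the knives, moulds and other things around.

Things in the scene. Friction and masses are not known exactly. Their poses are not given: they have to be found in the camera images.
- holder: ratchet stone holder, fast on four rubber feet: two steel rails (top 26 mm above the bench) with a toothed strip between, 392 x 70 mm. Origin on the bench under the bar's centre line; x runs along the bar, from the fixed jaw (inner face x = -259 mm) past the whetstone and the sliding jaw to the end stop (face x = 90 mm, top 39 mm up); y across, z up
- jaw (a joint): place of the sliding jaw on the bar, in m: 0 to 0.003 at the start (close against the stone), grows as it is pushed back along the holder's +x, 0.084 when it meets the end stop. It slides with about 6 N. While the release is up its pawl locks the jaw hard against being pushed back, and lets it move only towards the stone
- block_face (a point): on the sliding jaw, middle of the flat front of its push block, 46 mm above the bench. From its face at the stone the jaw (66 mm wide) has along the bar: a 12 mm jaw plate (top 44 mm above the bench), a 50 mm open well in which the release pad lies, and the push block, 22 mm long, 66 mm wide, top 58 mm above the bench. This face closes the well on the end-stop side
- release (a joint): release lever on the sliding jaw, in rad: 0 up (sprung, pawl in the teeth), 0.40 pressed fully down on a firm stop. The pawl is clear of the teeth from about 0.2. At the middle of the pad its spring takes about 3 N to start and 8 N to press right down; let go, it springs up again
- pad (a point): middle of the top of the release lever's ribbed thumb pad, 42 mm along the bar, 40 mm wide. Up, it slopes: end nearest the stone 51 mm above the bench, this point 45 mm. Fully pressed it lies level, top 34 mm up, this point 26 mm from the push block; it swings about a pin in that block. A fingertip standing on the pressed pad, moved along the bar, meets the push block and keeps the pad down
- stone_center (a point): centre of the whetstone held in the holder, 180 x 60 x 28 mm, about 0.65 kg, brown below and cream on top, lying loose on the rails (underside 26 mm, top 54 mm above the bench) between the jaws, which reach only 44 mm up its ends
- chef_knife: chef's knife with a black handle, lying flat beside the holder, 323 mm long, at most 16 mm high; origin on the bench at the heel of the blade, x towards the tip. A bystander
- paring_knife: small knife with a wooden handle, lying flat, 193 mm long, 16 mm high; origin on the bench at the heel of the blade. A bystander
- truing_block: grey flattening block for stones, 100 x 52 x 26 mm, lying loose beside the holder; origin under its centre. A bystander
- ring_a: grey ring mould, 54 mm across, 50 mm high, standing on the bench beside the sliding jaw; origin under its centre. A bystander
- ring_b: grey ring mould like the other, standing just past the end-stop end of the holder; origin under its centre. A bystander
- fine_stone: spare whetstone lying on the bench, 180 x 70 x 22 mm; origin under its centre. A bystander
- ruler: steel rule lying on the bench, 200 x 30 x 3 mm; origin under its centre. A bystander
- squeeze_bottle: white squeeze bottle, 60 mm across, 180 mm high, standing; origin under its centre. A bystander
Mind the look-alikes: they are no part of the job. Leave any green or yellow look-alike of the part that bears stone_center alone.

How it is judged:
By the outcome, as a careful person would: the job done as asked, in the order asked, and still so for the second after the job is handed in, with the robot touching nothing.
It also fails if it takes over 38 s, if anything falls off the work surface, if the arm or the gripper's body presses on something with over 40 N, if the wrist force passes 120 N, or if a joint passes its speed limit or range.

## Working session

There is one attempt and no reset: what is moved stays moved. The work goes in short steps, Python scripts to look and compute and a tool call to move; the robot and the scene stay as the last step left them, time stands still between calls to the robot, and variables do not carry over. Pictures are saved under pics/ and viewed, about 8 in all and at most 12, crops included, and the job is handed in when it is done.

Besides the shell and the picture viewer there is one more tool, called in YAML: its name, and indented under it one key for each argument. send_rows: Moves the arm, as the interface text tells. Its arguments: {"type":"object","properties":{"commands":{"type":"array"},"grip_force":{"type":"number"}},"required":["commands"]}

```bash
mkdir -p pics
cat > h.py <<'E'
import numpy as np, cv2
from cell import env
def grab(n):
    d=env.get_image(n); return d
def ray(d,u,v):
    E=np.array(d["extrinsics"]);R,t=E[:3,:3],E[:3,3]
    c=np.array([(u-d["cx"])/d["fx"],-(v-d["cy"])/d["fy"],-1.0])
    return -R.T@t, R.T@c
def onz(d,u,v,z):
    o,r=ray(d,u,v); return o+r*(z-o[2])/r[2]
def proj(d,p):
    E=np.array(d["extrinsics"]);c=E[:3,:3]@np.array(p)+E[:3,3]
    return d["cx"]+d["fx"]*c[0]/-c[2], d["cy"]+d["fy"]*-c[1]/-c[2]
E
python3 - <<'E'
from h import *
for n in("top","scene"):
    d=grab(n); cv2.imwrite(f"pics/{n}0.png",d["image"]); print(n,d.keys(),d["fx"],d["cx"],d["cy"],ray(d,256,192))
print(env.get_obs())
E
```

```text
top dict_keys(['image', 'fx', 'fy', 'cx', 'cy', 'extrinsics']) 418.7794685107202 247.05154595378826 185.25562576866537 (array([0.36259735, 0.01304307, 1.68902113]), array([ 0.0573545 , -0.02009349, -0.99851022]))
scene dict_keys(['image', 'fx', 'fy', 'cx', 'cy', 'extrinsics']) 356.9166210671186 258.92054651200533 189.8172674163116 (array([ 1.40733575, -0.38983162,  0.75787282]), array([-0.75658391,  0.30109379, -0.58054085]))
{'time_s': 0.1, 'joint_positions': array([-1.36711298e+00,  3.59466449e-01,  1.51129324e+00, -1.41363685e-05,
        1.27252246e+00, -1.15054256e-01]), 'qvel': array([ 0.00125216, -0.00195928, -0.0017118 ,  0.00020225, -0.00078915,
        0.00224741]), 'joint_efforts': array([ 5.16332220e-04, -5.16358030e+01, -2.71406865e+01,  6.77764043e-02,
        2.76015478e-02, -2.92758364e-05]), 'position': array([ 0.18790166, -0.56913199,  0.20108555]), 'tool_rot': array([-3.14141211e+00,  1.67986922e-03, -1.25205440e+00]), 'wrist_force': array([-0.53785213,  0.62368602,  0.1673981 ]), 'ft_torque': array([-0.01175411,  0.02219077, -0.03997021]), 'width': 0.9988876366500552}
```

View pics/top0.png

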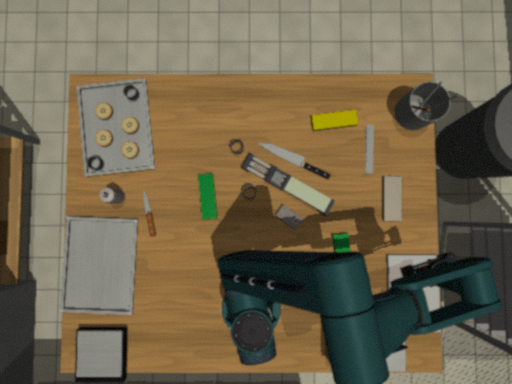

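View pics/scene0.png

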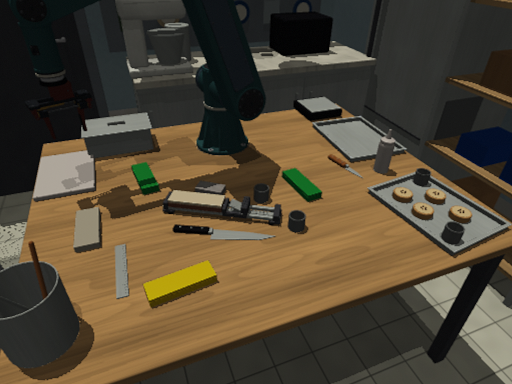

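The top view shows the holder running from about (330,210), the fixed jaw end, to (245,157), the end stop. ring_b is at (236,146) and ring_a at (249,190). Next I'll view enlarged crops.

Run:
```python
from h import *
a=cv2.imread("pics/top0.png")[135:220,225:345]; b=cv2.imread("pics/scene0.png")[175:245,155:315]
cv2.imwrite("pics/tc.png",cv2.resize(a,None,fx=6,fy=6,interpolation=cv2.INTER_CUBIC))
cv2.imwrite("pics/sc.png",cv2.resize(b,None,fx=5,fy=5,interpolation=cv2.INTER_CUBIC))
d=grab("top"); img=d["image"].astype(int)
# cream stone top
B,G,R=img[...,0],img[...,1],img[...,2]
m=((R>170)&(G>170)&(B>110)&(B<G-10)).astype(np.uint8); m[:150]=0;m[220:]=0;m[:,:270]=0;m[:,340:]=0
c=max(cv2.findContours(m,0,2)[0],key=cv2.contourArea)
(u,v),s,an=cv2.minAreaRect(c); print(u,v,s,an)
bx=cv2.boxPoints(((u,v),s,an)); 
P=np.array([onz(d,*p,.054) for p in bx]); print(P.round(4),onz(d,u,v,.054))
for p in((330,210),(245,157),(249,190),(236,146)): print(p,onz(d,*p,.03).round(3))
```

```text
321.0 207.0 (0.0, 0.0) 0.0
[[ 0.3974 -0.2731  0.054 ]
 [ 0.3974 -0.2731  0.054 ]
 [ 0.3974 -0.2731  0.054 ]
 [ 0.3974 -0.2731  0.054 ]] [ 0.39740169 -0.27307206  0.054     ]
(330, 210) [ 0.386 -0.313  0.03 ]
(245, 157) [0.598 0.023 0.03 ]
(249, 190) [0.466 0.007 0.03 ]
(236, 146) [0.642 0.059 0.03 ]
```

View pics/tc.png

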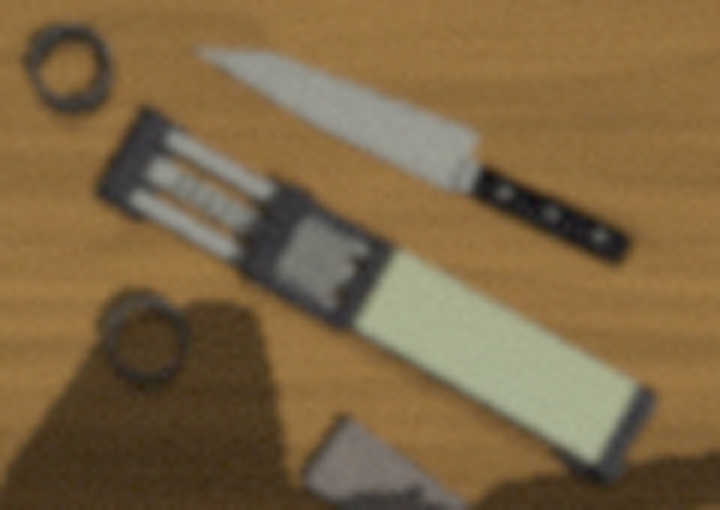

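View pics/sc.png

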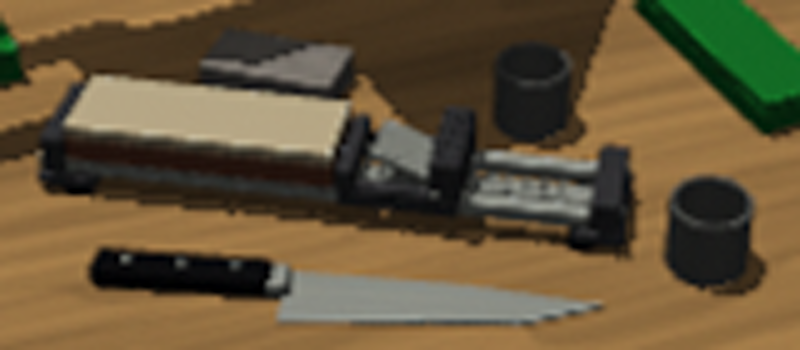

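```bash
cat > m.py <<'E'
from h import *
def stone(d,box):
    x0,y0,x1,y1=box
    im=cv2.resize(d["image"][y0:y1,x0:x1],None,fx=4,fy=4,interpolation=cv2.INTER_CUBIC)
    h=cv2.cvtColor(im,cv2.COLOR_BGR2HSV); 
    cen=im[im.shape[0]//2,im.shape[1]//2].astype(int)
    m=(np.abs(im.astype(int)-cen).max(2)<38).astype(np.uint8)
    c=max(cv2.findContours(m,0,2)[0],key=cv2.contourArea)
    q=cv2.approxPolyDP(cv2.convexHull(c),12,True)[:,0]
    return (q+.5)/4-.5+[x0,y0]
E
python3 - <<'E'
from m import *
for n,box in(("top",(278,165,338,221)),("scene",(160,184,230,218))):
    d=grab(n); q=stone(d,box); P=np.array([onz(d,*p,.054) for p in q])
    print(n,q.round(1).tolist(),"\n",P.round(4),P.mean(0).round(4),np.linalg.norm(np.diff(P[:,:2],axis=0,append=P[:1,:2]),axis=1).round(4))
E
```

```text
top [[291.4, 176.6], [329.9, 198.1], [323.4, 210.9], [284.9, 189.4]] 
 [[ 0.5166 -0.1588  0.054 ]
 [ 0.4319 -0.3082  0.054 ]
 [ 0.3823 -0.2821  0.054 ]
 [ 0.4666 -0.1328  0.054 ]] [ 0.4493 -0.2205  0.054 ] [0.1718 0.0561 0.1714 0.0563]
scene [[167.9, 199.1], [173.6, 189.9], [224.4, 195.1], [220.4, 205.4]] 
 [[ 0.4295 -0.3109  0.054 ]
 [ 0.3834 -0.2837  0.054 ]
 [ 0.4709 -0.1308  0.054 ]
 [ 0.5203 -0.1592  0.054 ]] [ 0.451  -0.2212  0.054 ] [0.0536 0.1762 0.057  0.1768]
```

Run:
```python
from m import *
c=np.array([.450,-.221]);a=np.radians(60.4);u=np.array([np.cos(a),np.sin(a)]);v=np.array([-u[1],u[0]])
out=[]
for n,(x0,y0,x1,y1),k in(("top",(225,135,345,220),5),("scene",(155,175,315,245),5)):
    d=grab(n); im=cv2.resize(d["image"][y0:y1,x0:x1],None,fx=k,fy=k,interpolation=cv2.INTER_CUBIC)
    def pt(l,w,z): 
        p=proj(d,[*(c+l*u+w*v),z]); return (int((p[0]-x0+.5)*k),int((p[1]-y0+.5)*k))
    B=lambda l0,l1,w,z,col: cv2.polylines(im,[np.array([pt(l0,-w,z),pt(l1,-w,z),pt(l1,w,z),pt(l0,w,z)])],True,col,1)
    B(-.09,.09,.03,.054,(0,0,255)); B(.152,.174,.033,.058,(255,0,0)); B(.09,.102,.033,.044,(0,255,0)); B(.259,.259,.033,.039,(255,0,255))
    cv2.circle(im,pt(.126,0,.045),3,(0,255,255),-1); out.append(cv2.copyMakeBorder(im,0,0,0,800-im.shape[1],0))
cv2.imwrite("pics/chk.png",cv2.resize(np.vstack(out),None,fx=.76,fy=.76))
```

```text
(no output)
```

View pics/chk.png

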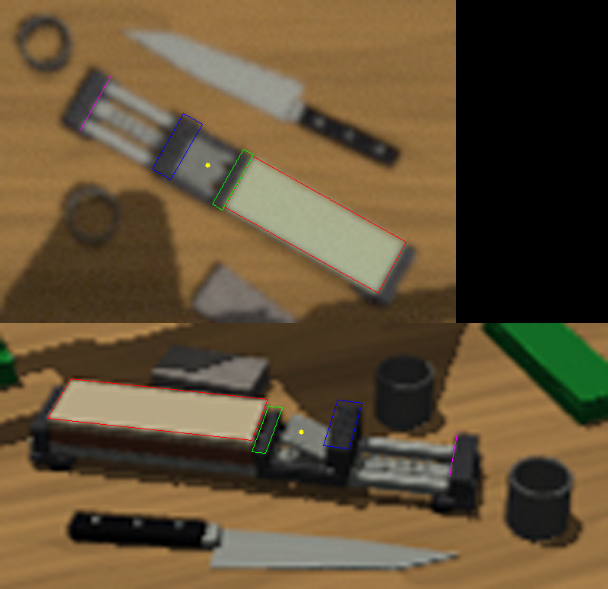

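The drawn model lines up with both views to about 2 mm: stone centre (0.450, -0.221), bar heading 60.4°, pad middle about (0.512, -0.1115). I'll travel there with the fingers shut, turning tool x across the bar.

send_rows:
  commands:
    - [[0.034,0.048,0,0,0,5.3,0],[0.034,0.048,0,0,0,5.3,0],[0.034,0.048,0,0,0,5.3,0],[0.034,0.048,0,0,0,5.3,0],[0.034,0.048,0,0,0,5.3,0],[0.034,0.048,0,0,0,5.3,0],[0.034,0.048,0,0,0,5.3,0],[0.034,0.048,0,0,0,5.3,0]]

```text
time_s: 1.35
position: [0.4652, -0.1789, 0.2027]
tool_rot: [3.141, -0.007, -0.497]
wrist_force: [0.4, -0.4, -0.1]
width: 0.126
```

send_rows:
  commands:
    - [[0.012,0.017,0,0,0,-0.5,0],[0.012,0.017,0,0,0,-0.5,0],[0.012,0.017,0,0,0,0,0],[0.011,0.0165,-0.02,0,0,0,0],[0,0,-0.03,0,0,0,0],[0,0,-0.03,0,0,0,0],[0,0,-0.02,0,0,0,0],[0,0,0,0,0,0,0]]

```text
time_s: 2.35
position: [0.5174, -0.1042, 0.1016]
tool_rot: [-3.14, -0.012, -0.505]
wrist_force: [-0.8, -0.3, 0.1]
width: 0.009
```

send_rows:
  commands:
    - [[-0.005,-0.007,-0.01,0,0.3,-0.6,0],[0,0,-0.01,0,0.3,0,0],[0,0,-0.01,0,0,0,0],[0,0,0,0,0,0,0],[0,0,0,0,0,0,0],[0,0,0,0,0,0,0],[0,0,0,0,0,0,0],[0,0,0,0,0,0,0]]

```text
time_s: 3.35
position: [0.5145, -0.1127, 0.0725]
tool_rot: [3.138, -0.007, -0.516]
wrist_force: [-0.3, 1.0, 0.0]
width: 0.002
```

Run:
```python
from m import *
out=[]
for n,(x0,y0,x1,y1),k in(("top",(225,135,345,220),5),("scene",(155,165,315,245),5)):
    d=grab(n); im=cv2.resize(d["image"][y0:y1,x0:x1],None,fx=k,fy=k,interpolation=cv2.INTER_CUBIC)
    out.append(cv2.copyMakeBorder(im,0,0,0,800-im.shape[1],0))
cv2.imwrite("pics/near.png",cv2.resize(np.vstack(out),None,fx=.7,fy=.7))
o=env.get_obs();print(o["position"],o["tool_rot"],o["wrist_force"])
```

```text
[ 0.51442101 -0.11268392  0.07246021] [ 3.13825908 -0.00688813 -0.51646726] [-0.4378593  -0.39061148 -0.68752835]
```

View pics/near.png

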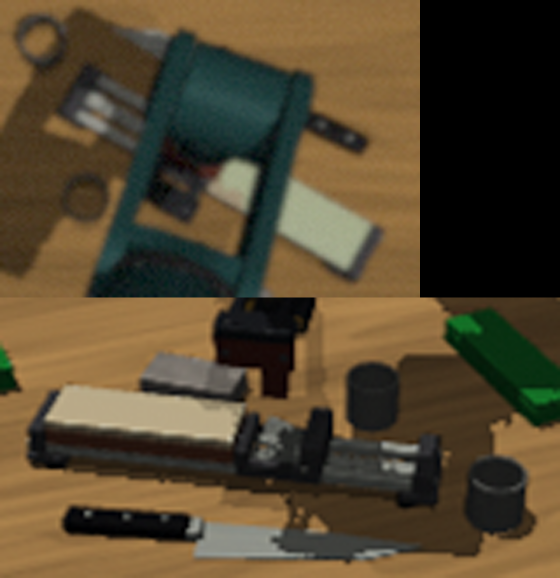

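Run:
```python
from m import *
d=grab("scene"); p=env.get_obs()["position"]
f=lambda q:[round(x,1) for x in ((proj(d,q)[0]-155+.5)*3.5,(proj(d,q)[1]-165+.5)*3.5+297)]
print(f(p),f([p[0],p[1],.045]),f([.512,-.1115,.045]))
a=np.radians(60.4);u=np.array([np.cos(a),np.sin(a),0]);v=np.array([-u[1],u[0],0])
for i,j in((.01,.0135),(.01,-.0135),(-.01,.0135),(-.01,-.0135)): print(i,j,f(p+i*u+j*v))
im=cv2.resize(d["image"][155:225,205:275],None,fx=8,fy=8,interpolation=cv2.INTER_CUBIC); cv2.imwrite("pics/n2.png",cv2.convertScaleAbs(im,alpha=1.8,beta=20))
k=lambda q:((proj(d,q)[0]-205+.5)*8,(proj(d,q)[1]-155+.5)*8); print(k(p))
```

```text
[np.float64(276.4), np.float64(410.1)] [np.float64(277.0), np.float64(433.7)] [np.float64(277.4), np.float64(432.0)]
0.01 0.0135 [np.float64(289.8), np.float64(402.8)]
0.01 -0.0135 [np.float64(284.2), np.float64(419.8)]
-0.01 0.0135 [np.float64(268.8), np.float64(400.6)]
-0.01 -0.0135 [np.float64(262.7), np.float64(417.6)]
(np.float64(231.73718664476223), np.float64(338.58093804308055))
```

View pics/n2.png

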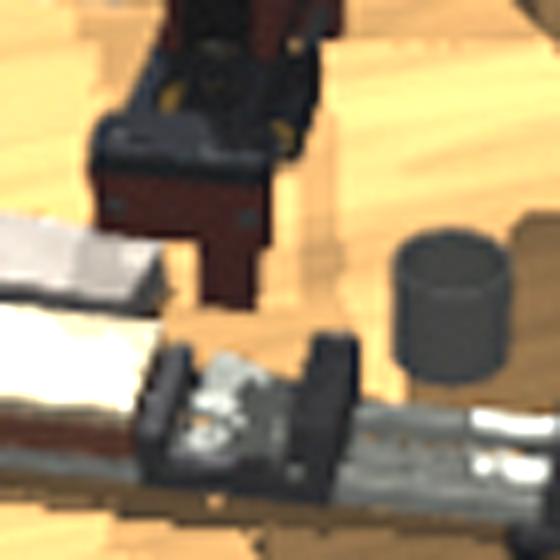

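Run:
```python
from m import *
d=grab("scene"); o=env.get_obs()
def draw(img,p,yaw,box,k,half):
    x0,y0,x1,y1=box; im=cv2.convertScaleAbs(cv2.resize(img[y0:y1,x0:x1],None,fx=k,fy=k,interpolation=cv2.INTER_CUBIC),alpha=2.2,beta=25)
    X=np.array([np.cos(yaw),np.sin(yaw),0]);Y=np.array([X[1],-X[0],0]);Z=np.array([0,0,1.])
    t=lambda a,b,c:[int((q-o_+.5)*k) for q,o_ in zip(proj(d,p+a*X+b*Y+c*Z),(x0,y0))]
    B=lambda a0,a1,b,c,col:cv2.polylines(im,[np.array([t(a0,-b,c),t(a1,-b,c),t(a1,b,c),t(a0,b,c)])],True,col,1)
    B(-half-.0135,-half,.01,0,(0,0,255));B(half,half+.0135,.01,0,(0,0,255));B(-.089,.089,.0375,.08,(0,255,0)); return im
a=draw(cv2.imread("pics/scene0.png"),np.array([.1879,-.5691,.2011]),-1.252,(5,0,110,140),4,.044)
b=draw(d["image"],o["position"],o["tool_rot"][2],(190,110,285,250),4,0)
cv2.imwrite("pics/g.png",np.hstack([a,b]))
```

```text
(no output)
```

View pics/g.png

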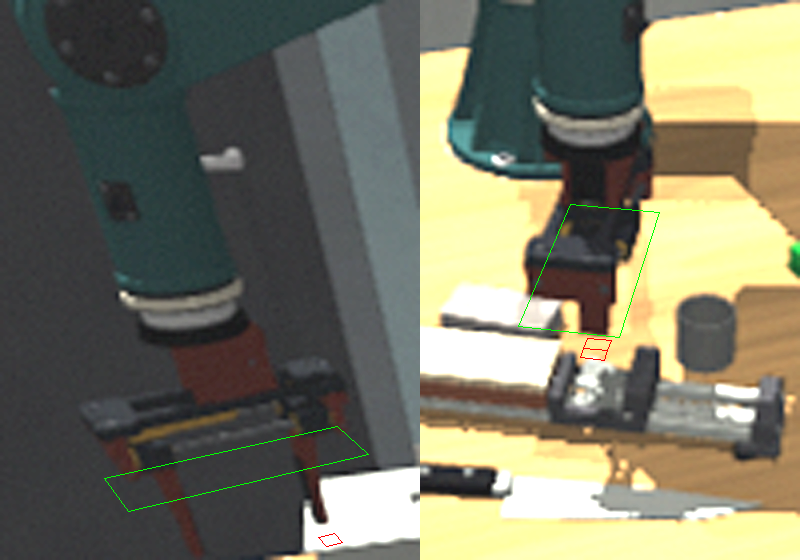

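In both poses the rendered fingertip sits about 20 mm higher than the reported TCP projects, with no sideways shift. I'll descend in small steps and use the force to settle the contact height.

send_rows:
  commands:
    - [[0,0,-0.005,0,0,0,0],[0,0,-0.005,0,0,0,0],[0,0,-0.005,0,0,0,0],[0,0,-0.003,0,0,0,0],[0,0,-0.002,0,0,0,0],[0,0,-0.002,0,0,0,0],[0,0,0,0,0,0,0],[0,0,0,0,0,0,0]]

```text
time_s: 4.55
position: [0.5141, -0.1126, 0.0484]
tool_rot: [3.138, -0.006, -0.517]
wrist_force: [-0.1, 0.4, -0.7]
width: 0.008
```

send_rows:
  commands:
    - [[0,0,-0.002,0,0,0,0],[0,0,-0.001,0,0,0,0],[0,0,-0.001,0,0,0,0],[0,0,0,0,0,0,0],[0,0,-0.001,0,0,0,0],[0,0,-0.001,0,0,0,0],[0,0,0,0,0,0,0],[0,0,0,0,0,0,0]]

```text
time_s: 5.55
position: [0.5143, -0.1127, 0.0423]
tool_rot: [3.138, -0.007, -0.516]
wrist_force: [-0.2, -0.7, 0.0]
width: 0.005
```

```bash
cat > look.py <<'E'
from m import *
import sys
d=grab("scene"); x0,y0,x1,y1=200,140,290,220
im=cv2.convertScaleAbs(cv2.resize(d["image"][y0:y1,x0:x1],None,fx=7,fy=7,interpolation=cv2.INTER_CUBIC),alpha=1.8,beta=20)
o=env.get_obs(); q=proj(d,o["position"]); cv2.circle(im,(int((q[0]-x0+.5)*7),int((q[1]-y0+.5)*7)),3,(0,0,255),-1)
cv2.imwrite(f"pics/{sys.argv[1]}.png",im); print(o["position"],o["wrist_force"])
E
python3 look.py l1
```

```text
[ 0.5142454  -0.11265773  0.04227007] [-0.18226254  0.2733705   0.57579013]
```

View pics/l1.png

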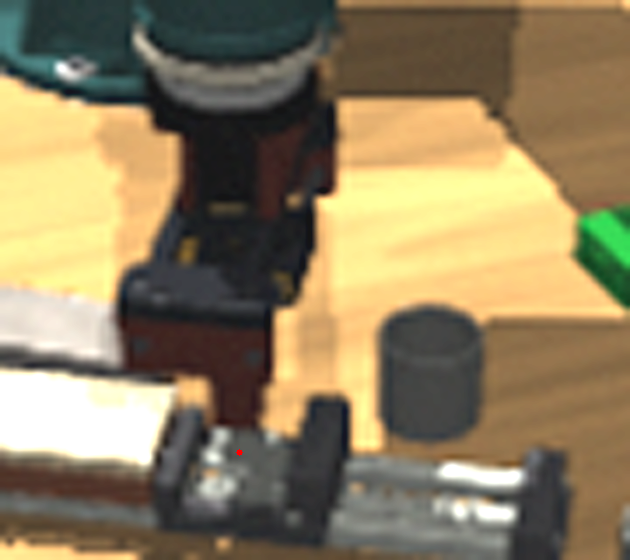

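send_rows:
  commands:
    - [[0,0,-0.002,0,0,0,0],[0,0,-0.002,0,0,0,0],[0,0,-0.002,0,0,0,0],[0,0,-0.002,0,0,0,0],[0,0,-0.001,0,0,0,0],[0,0,-0.001,0,0,0,0],[0,0,0,0,0,0,0],[0,0,0,0,0,0,0]]

```text
time_s: 6.6
position: [0.5143, -0.1127, 0.0315]
tool_rot: [3.138, -0.006, -0.517]
wrist_force: [0.5, 0.4, -0.3]
width: 0.007
```

send_rows:
  commands:
    - [[0,0,-0.001,0,0,0,0],[0,0,-0.001,0,0,0,0],[0,0,-0.001,0,0,0,0],[0,0,-0.001,0,0,0,0],[0,0,-0.001,0,0,0,0],[0,0,-0.001,0,0,0,0],[0,0,0,0,0,0,0],[0,0,0,0,0,0,0]]

```text
time_s: 7.6
position: [0.5146, -0.1132, 0.0258]
tool_rot: [3.138, -0.008, -0.516]
wrist_force: [-0.8, -0.7, 2.7]
width: 0.003
```

```bash
python3 look.py l2
```

```text
[ 0.51466595 -0.11328329  0.02586807] [-1.2784287  -0.94982982  3.05324029]
```

View pics/l2.png

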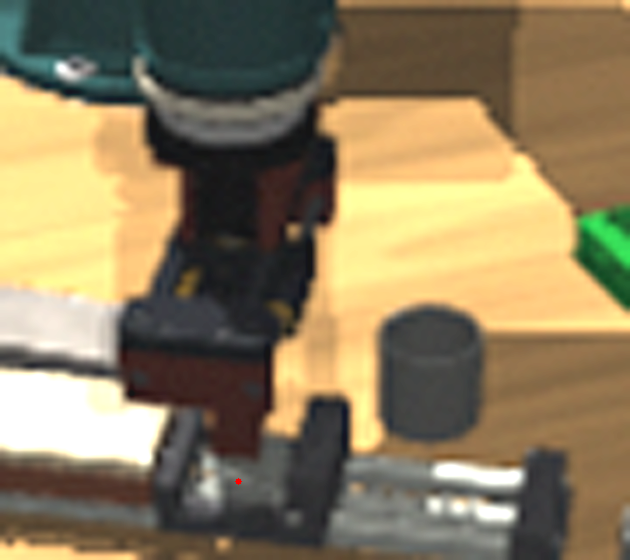

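Contact came at reported z of about 0.026 with roughly 3 N, against an expected 0.047. So the real tip is about 20 mm above the reported TCP, and fully pressed should read about 0.014.

send_rows:
  commands:
    - [[0,0,-0.002,0,0,0,0],[0,0,-0.002,0,0,0,0],[0,0,-0.002,0,0,0,0],[0,0,-0.002,0,0,0,0],[0,0,-0.001,0,0,0,0],[0,0,-0.001,0,0,0,0],[0,0,0,0,0,0,0],[0,0,0,0,0,0,0]]

```text
time_s: 8.65
position: [0.5144, -0.1144, 0.0154]
tool_rot: [3.136, -0.008, -0.516]
wrist_force: [-1.5, -1.2, 6.0]
width: 0.005
```

send_rows:
  commands:
    - [[0,0,-0.001,0,0,0,0],[0,0,-0.001,0,0,0,0],[0,0,-0.001,0,0,0,0],[0,0,-0.001,0,0,0,0],[0,0,0,0,0,0,0],[0,0,0,0,0,0,0],[0,0,0,0,0,0,0],[0,0,0,0,0,0,0]]

```text
time_s: 9.65
position: [0.5144, -0.1146, 0.0142]
tool_rot: [3.136, -0.009, -0.516]
wrist_force: [-1.5, -2.0, 5.6]
width: 0.004
```

The pad is on its stop at z 0.0142. Now I'll slide along the bar with a slight downward bias until it meets the block.

send_rows:
  commands:
    - [[0.0015,0.0026,-0.002,0,0,0,0],[0.0015,0.0026,-0.002,0,0,0,0],[0.0015,0.0026,-0.002,0,0,0,0],[0.0015,0.0026,-0.002,0,0,0,0],[0.0015,0.0026,-0.002,0,0,0,0],[0.0015,0.0026,-0.002,0,0,0,0],[0.0015,0.0026,-0.002,0,0,0,0],[0.0015,0.0026,-0.002,0,0,0,0]]

```text
time_s: 10.65
position: [0.5248, -0.0972, 0.013]
tool_rot: [3.13, -0.013, -0.512]
wrist_force: [-7.8, -2.3, 28.2]
width: 0.004
```

send_rows:
  commands:
    - [[0.0015,0.0026,-0.001,0,0,0,0],[0.0015,0.0026,-0.001,0,0,0,0],[0.002,0.0035,-0.001,0,0,0,0],[0.002,0.0035,-0.001,0,0,0,0],[0.002,0.0035,-0.001,0,0,0,0],[0.002,0.0035,-0.001,0,0,0,0],[0.002,0.0035,-0.001,0,0,0,0],[0.002,0.0035,-0.001,0,0,0,0]]

```text
time_s: 11.65
position: [0.5374, -0.075, 0.0133]
tool_rot: [3.122, -0.015, -0.509]
wrist_force: [-4.5, -3.9, 16.9]
width: 0.002
```

```bash
python3 look.py l3
```

```text
[ 0.53763219 -0.07471518  0.01333971] [-4.29544189 -4.396945   16.70670264]
```

View pics/l3.png

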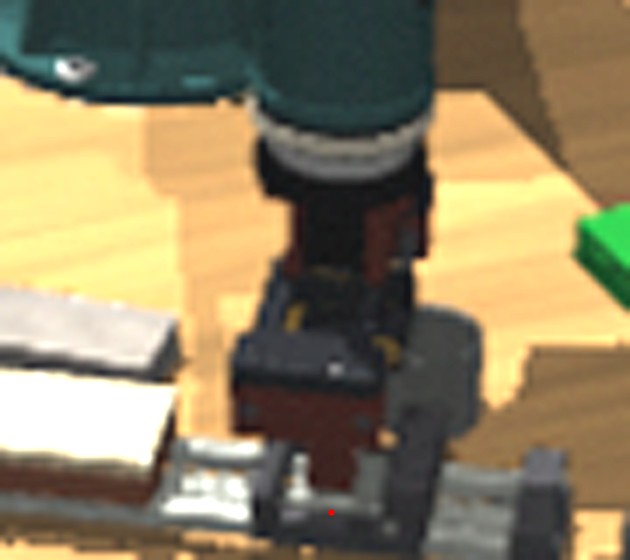

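The jaw has moved clear of the stone, which stays put. In l3 the jaw plate is at about (270,490) and the stone end at (165,430). I'll keep going.

send_rows:
  commands:
    - [[0.0023,0.004,-0.001,0.15,0,0,0],[0.0023,0.004,-0.001,0.15,0,0,0],[0.0023,0.004,-0.001,0.15,0,0,0],[0.0023,0.004,-0.001,0.15,0,0,0],[0.0023,0.004,-0.001,0.15,0,0,0],[0.0023,0.004,-0.001,0.15,0,0,0],[0.0023,0.004,-0.001,0.15,0,0,0],[0.0023,0.004,-0.001,0.15,0,0,0]]

```text
time_s: 12.7
position: [0.5535, -0.0467, 0.0133]
tool_rot: [3.133, -0.006, -0.506]
wrist_force: [-4.7, -4.6, 16.3]
width: 0.008
```

send_rows:
  commands:
    - [[0.0015,0.0026,-0.001,0.1,0,0,0],[0.0015,0.0026,-0.001,0.1,0,0,0],[0.0015,0.0026,-0.001,0.1,0,0,0],[0.0015,0.0026,-0.001,0.1,0,0,0],[0.0015,0.0026,-0.001,0.1,0,0,0],[0.0012,0.002,-0.001,0.1,0,0,0],[0.001,0.0017,-0.001,0.1,0,0,0],[0.001,0.0017,-0.001,0.1,0,0,0]]

```text
time_s: 13.7
position: [0.558, -0.0394, 0.0133]
tool_rot: [3.125, 0.001, -0.498]
wrist_force: [-6.4, -8.9, 16.3]
width: 0.003
```

send_rows:
  commands:
    - [[0.002,0.0035,-0.0007,0.1,0,0,0],[0.002,0.0035,-0.0007,0.1,0,0,0],[0.002,0.0035,-0.0007,0.1,0,0,0],[0.002,0.0035,-0.0007,0.1,0,0,0],[0.002,0.0035,-0.0007,0.1,0,0,0],[0.002,0.0035,-0.0007,0.1,0,0,0],[0.002,0.0035,-0.0007,0.1,0,0,0],[0.002,0.0035,-0.0007,0.1,0,0,0]]

```text
time_s: 14.7
position: [0.5649, -0.0293, 0.014]
tool_rot: [3.106, 0.009, -0.487]
wrist_force: [-8.7, -17.4, 16.4]
width: 0.005
```

send_rows:
  commands:
    - [[0.002,0.0035,-0.0007,0.2,0,0,0],[0.002,0.0035,-0.0007,0.2,0,0,0],[0.002,0.0035,-0.0007,0.2,0,0,0],[0.002,0.0035,-0.0007,0.2,0,0,0],[0.002,0.0035,-0.0007,0.2,0,0,0],[0.002,0.0035,-0.0007,0.2,0,0,0],[0.002,0.0035,-0.0007,0.2,0,0,0],[0.002,0.0035,-0.0007,0.2,0,0,0]]

```text
time_s: 15.7
position: [0.5639, -0.0299, 0.0144]
tool_rot: [3.081, 0.031, -0.476]
wrist_force: [-9.3, -16.3, 15.4]
width: 0.007
```

Run:
```python
from m import *
c=np.array([.450,-.221]);a=np.radians(60.4);u=np.array([np.cos(a),np.sin(a)]);v=np.array([-u[1],u[0]])
d=grab("scene"); x0,y0,x1,y1=200,140,300,220;k=7
im=cv2.convertScaleAbs(cv2.resize(d["image"][y0:y1,x0:x1],None,fx=k,fy=k,interpolation=cv2.INTER_CUBIC),alpha=1.8,beta=20)
def pt(l,w,z):
    p=proj(d,[*(c+l*u+w*v),z]); return (int((p[0]-x0+.5)*k),int((p[1]-y0+.5)*k))
for l0,l1,z,col in((.237,.259,.058,(255,0,0)),(.175,.187,.044,(0,255,0)),(.259,.259,.039,(255,0,255))):
    cv2.polylines(im,[np.array([pt(l0,-.033,z),pt(l1,-.033,z),pt(l1,.033,z),pt(l0,.033,z)])],True,col,1)
cv2.imwrite("pics/l4.png",im)
o=env.get_obs();print(o["position"],o["wrist_force"],(o["position"][:2]-c)@u)
```

```text
[ 0.56387033 -0.02988701  0.01443737] [ -8.05457708 -16.84374769  14.54168393] 0.2224171022449164
```

View pics/l4.png

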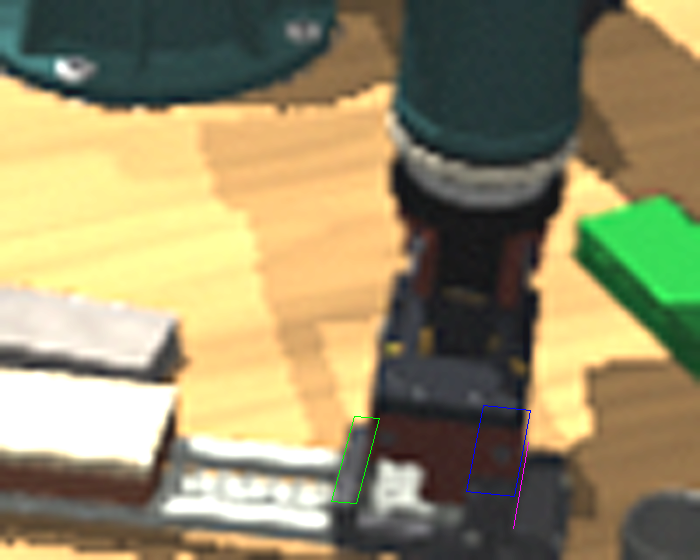

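The jaw plate and block match the drawn home position, with the block against the end stop, and it held still under about 19 N. Now I'll lift straight up, so as not to drag the jaw back.

send_rows:
  commands:
    - [[0,0,0.002,0,0,0,0],[0,0,0.004,0,0,0,0],[0,0,0.006,0,0,0,0],[0,0,0.01,0,0,0,0],[0,0,0.015,0,0,0,0],[0,0,0.03,0,0,0,0],[0,0,0.04,0,0,0,0],[0,0,0.04,0,0,0,0]]

```text
time_s: 16.75
position: [0.5605, -0.028, 0.1651]
tool_rot: [3.081, 0.038, -0.476]
wrist_force: [0.2, 0.5, -1.0]
width: 0.008
```

send_rows:
  commands:
    - [[0,0,0.03,0,0,0,0],[0,-0.05,0.02,0,0,0,0],[0,-0.06,0,0,0,0,0],[0,-0.06,0,0,0,0,0],[0,-0.06,0,0,0,0,0],[0,-0.06,0,0,0,0,0],[0,-0.06,0,0,0,0,0],[0,-0.06,0,0,0,0,0]]

```text
time_s: 17.75
position: [0.5628, -0.4442, 0.2315]
tool_rot: [3.086, 0.022, -0.466]
wrist_force: [0.6, 0.2, 0.0]
width: 0.004
```

Run:
```python
from m import *
c=np.array([.450,-.221]);a=np.radians(60.4);u=np.array([np.cos(a),np.sin(a)])
v=np.array([-u[1],u[0]])
o=env.get_obs();print(o["time_s"],o["position"],o["wrist_force"])
before={"top":cv2.imread("pics/top0.png"),"scene":cv2.imread("pics/scene0.png")}
for n,z in(("top",.03),("scene",.035)):
    d=grab(n); cv2.imwrite(f"pics/end_{n}.png",d["image"])
    for w in(-.017,0,.017):   # brightness profile along the bar
      for s,g in(("old",before[n]),("new",d["image"])):
        g=cv2.cvtColor(g,6).astype(np.float32); L=np.arange(.08,.281,.006)
        q=np.array([proj(d,[*(c+l*u+w*v),z]) for l in L],np.float32)
        print(n,w,s,cv2.remap(g,q[:,:1],q[:,1:],1)[:,0].astype(int).tolist())
```

```text
17.75 [ 0.56283235 -0.44418583  0.23148708] [0.62228697 0.21194412 0.03997794]
top -0.017 old [167, 146, 86, 58, 69, 99, 110, 109, 108, 108, 111, 108, 89, 57, 56, 54, 59, 87, 116, 125, 124, 121, 125, 123, 121, 122, 119, 120, 117, 107, 79, 61, 61, 52]
top -0.017 new [95, 90, 71, 70, 71, 72, 71, 74, 71, 68, 72, 72, 72, 71, 72, 63, 39, 37, 50, 73, 101, 114, 117, 118, 116, 116, 86, 58, 58, 53, 44, 55, 62, 56]
top 0 old [168, 148, 87, 56, 62, 107, 118, 117, 116, 115, 117, 117, 95, 58, 55, 52, 59, 85, 119, 129, 127, 133, 127, 131, 124, 128, 126, 141, 146, 135, 91, 62, 57, 53]
top 0 new [97, 89, 72, 73, 74, 77, 72, 76, 73, 79, 76, 76, 74, 75, 75, 71, 46, 37, 58, 76, 106, 119, 117, 116, 116, 120, 98, 61, 56, 53, 46, 55, 61, 56]
top 0.017 old [169, 148, 89, 57, 57, 82, 108, 114, 112, 113, 111, 110, 94, 64, 58, 49, 54, 77, 108, 120, 120, 118, 118, 124, 122, 119, 121, 119, 103, 94, 75, 61, 61, 54]
top 0.017 new [92, 80, 60, 59, 65, 69, 69, 69, 68, 62, 64, 65, 68, 68, 69, 60, 42, 36, 58, 65, 75, 98, 108, 117, 120, 120, 87, 59, 59, 55, 49, 57, 58, 55]
scene -0.017 old [49, 34, 44, 40, 25, 63, 114
[... 217 characters left out ...]
, 53, 60, 38, 55, 82, 112, 57, 14, 15, 14, 34, 54, 53, 29]
scene 0 old [164, 34, 56, 39, 20, 94, 111, 116, 117, 121, 125, 115, 52, 43, 44, 23, 33, 48, 60, 58, 57, 62, 73, 68, 59, 59, 61, 75, 73, 62, 48, 48, 51, 24]
scene 0 new [81, 35, 34, 49, 51, 54, 55, 51, 48, 51, 52, 54, 53, 50, 51, 48, 22, 20, 35, 65, 123, 131, 128, 131, 133, 134, 56, 48, 49, 34, 32, 52, 54, 28]
scene 0.017 old [155, 47, 42, 39, 11, 79, 122, 121, 122, 122, 124, 94, 41, 40, 41, 24, 31, 57, 75, 92, 116, 129, 123, 117, 126, 127, 130, 127, 117, 132, 61, 47, 46, 73]
scene 0.017 new [78, 36, 80, 114, 110, 107, 60, 58, 66, 63, 63, 58, 59, 61, 65, 51, 23, 20, 18, 90, 132, 127, 131, 131, 131, 119, 57, 43, 34, 27, 34, 52, 52, 46]
```

Both views show the jaw shifted 84 mm with no bright gap at the end stop. I'll do a quick check of the stone and surroundings, then hand in.

Run:
```python
from m import *
d=grab("scene"); A=cv2.imread("pics/scene0.png"); N=d["image"]
for nm,(x0,y0,x1,y1) in dict(stone=(162,188,228,208),ring_a=(252,182,270,202),ring_b=(287,209,306,232),knife=(172,224,277,242),truing=(194,180,228,195)).items():
    e=lambda g:cv2.Laplacian(cv2.GaussianBlur(cv2.cvtColor(g,6),(0,0),1)[y0-4:y1+4,x0-4:x1+4].astype(np.float32),5)
    s,r=cv2.phaseCorrelate(e(A),e(N)); print(nm,np.round(s,2),round(r,2))
o=env.get_obs(); print(o["wrist_force"],o["qvel"].round(3)); print(env.hand_in())
```

```text
stone [ 0.44 -0.57] 0.45
ring_a [ 1.43 -0.83] 0.4
ring_b [0.96 0.42] 0.74
knife [-0.33  0.45] 0.49
truing [-0.1   0.43] 0.32
[-0.304573    0.12635218 -0.40887254] [ 0.051 -0.026  0.051  0.027  0.007  0.013]
the job is handed in; nothing more can be done
None
```

The jaw is home against the end stop and the job is handed in. I pressed the release pad right down with the closed fingertip and slid it against the push block. Keeping it pressed, I pushed the jaw along its bar to the stop, then lifted straight up and moved clear. It took about 18 s, and the highest wrist force I saw was about 30 N.

**Last checks**
- **Jaw:** both cameras showed it shifted about 84 mm, with no gap at the end stop. It had stopped moving under about 19 N of push.
- **Robot:** it was clear and touching nothing, with the wrist force close to zero.

**What disagreed or is unclear**
- **Tip height:** the real fingertip was about 20 mm above the reported tool point. I saw this in the images, confirmed it by where contact came, and allowed for it.
- **Pushing by friction:** for part of the push the finger may have carried the jaw by friction on the pad before it met the block.
- **Stop point and tilt:** the finger stopped about 4 mm short of where I expected along the bar, tilted about 3–4° under load.
- **Bystanders:** an image comparison of the stone, ring moulds, chef's knife and truing block gave apparent shifts of 0.1 to 1.7 pixels, largest for ring_a. The match was weak because shadows had changed, so I read it as no movement, but it is not proof.
- **Not compared:** I did not compare the paring knife, fine stone, ruler or squeeze bottle. They lay well away from the work area.

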